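# Set and lock the castle nut of an extraction-arm joint

## Robot

A 6-joint arm with a two-finger parallel gripper is mounted at the origin on the work surface. World frame = base frame: x ahead of the robot, y to its left, z up, the work surface at z = 0. Lengths are in mm, angles in degrees, forces in N, time in s.
With the tool pointing down it reaches from about 300 to 850 mm from the base axis. Payload 4.2 kg.
Tool frame: the origin (TCP) lies midway between the tips of the shut fingers; the grasp point (between the pads) lies 19 mm behind it; z points along the fingers, y is the direction in which the jaws open and shut (so a half turn about z gives the same grasp; the last joint's range is limited). The gripper opens to 91 mm and grips with 3 to 60 N. Pads are 32 mm wide; open, the fingers measure 118 mm over their backs; the gripper's body (76 mm by 178 mm) begins 60 mm behind the grasp point.
Start: joints at [62.968, 18.312, 89.639, -0, 72.044, -1.146], TCP at [251.041, 517.321, 213.976] pointing down, gripper open.
Joint ranges: [-177.97, 177.97], [-48.28, 115.42], [12.27, 149.76], [-77.06, 257.06], [2.81, 150.46], [-146.56, 146.56]. Speed limits (degrees/s): [147.25, 147.25, 180, 180, 180, 180].

## Interface

Orientations are given as [roll, pitch, yaw] about the fixed x, y, z axes, in that order (R = Rz(yaw) Ry(pitch) Rx(roll)).
In Python, from workcell import env gives the robot as it stands.
- The arm moves only by the shell command python3 -m jog 'ROWS' [FORCE]. ROWS is JSON, a list of rows, each an object of numbers: "dx", "dy", "dz": the shift along the world's x, y, z in m; "wx", "wy", "wz": the turn, a rotation vector about the world's x, y, z in rad; "grip": the gripper's target within -1 to 1 (shut at 1, half-way at 0, fully open at -1). In form: [{"dx": .., "dy": .., "dz": .., "wx": .., "wy": .., "wz": .., "grip": ..}, ...]. A call has 1 to 10 rows; each row shifts and turns the commanded pose from where the row before left it; what a row does not reach is not made up. A row lasts 1/10 s, in which the tool goes at most 50 mm and 8.59 degrees, less where a joint would pass 70% of its speed; a pose out of reach is approached as far as the arm can. A call with a gripper value outside its range is refused whole. The fingers move at their own pace and stop on an object; FORCE is the grip in N (left out, the last holds). Time passes only in rows, so rows that do not move let the fingers close. It gives the time, the measured TCP pose, the force and the opening at its end, in the units of the state.
- env.state(): the state, without advancing time (a new reading comes with each control period).
- env.grab_frame(name): name is "side" or "top"; returns the picture (384x512x3 uint8, red, green, blue); there is no depth.
- env.get_calibration(name): a dict with "fx", "fy", "cx", "cy" (pixels), "k1" (the pictures are not rectified: a ray, as slopes to the right and down, at radius r is drawn at 1 + k1 r^2 times it, then the intrinsics apply), "R" (3x3) and "t" (3): a world point X has camera coordinates R X + t. Camera axes: x right, y down, z forward; pixel columns grow to the right and rows downward; lengths in mm; the calibration is good to about 2 mm. A picture is of the moment at which its call begins. get_calibration takes no time and is no camera call.
- env.job_done(): hands the job in, once; it reports no verdict.
The state is a dict: "time_s": time; "qpos": joint angles; "qvel": joint speeds; "effort": joint torques, N m; "ee_pos": TCP position; "ee_rot": TCP orientation; "force": force on the tool from outside, world axes, zero at the start; "torque": the same for the moment, N m; "gripper_width": finger opening in mm.
Only numpy, scipy, OpenCV 4.12 (cv2) and the standard library are available. Lean on these libraries where they do the work, as an engineer would, in place of code of your own. Each camera call takes 0.05 s, during which the arm holds its last target. There are 200 camera calls.

## Task

Tighten the brass castle nut on the extraction-arm joint: turn it clockwise, seen from above, to the very next position where a pair of its slots lines up with the cross hole in the spindle, without backing it off to the previous slot or going past. Then slide the red-tabbed locking key along its channel, through the slot and the cross hole, until its shoulder rests against the nut, and let go. Leave everything else on the bench where it is.

Things in the scene. Friction and masses are not known exactly. Their poses are not given: they have to be found in the camera images.
- joint_stand: White swivel joint on a fixed grey base plate (x -70..70, y -210..110, z 0..12 mm). Origin: on the bench under the vertical spindle axis, z up. Housing 110 mm across, 50 mm high; on it a 68 mm washer, top at z 54 mm, under the nut. A tube stub points to +y (to y 137, z 65 mm). Steel spindle 32 mm across, top at z 104 mm, with a cross hole along y.
- channel_mouth (a point): Spindle-side end of the key's aluminium guide channel, on its floor: stand's x 0, y -76, z 83 mm. The channel runs from here straight along the stand's -y to y -200 mm. 12 mm wide inside, 20 mm over all; walls up to z 91 mm.
- cross_hole (a point): Centre of the spindle's cross hole, on the spindle axis 89 mm above the bench. The hole is 13 mm wide, 14 mm high (z 82 to 96 mm) and runs right through along the stand's y axis. Axes as the stand's.
- nut (a joint): Angle of the brass castle nut on the vertical spindle, rad, growing clockwise seen from above (tightening); its height stays. At 0, 1.047, 2.094 a pair of its six slots lines up with the cross hole. It starts between 0.2 and 0.8, so the next slot is at 1.047. Stiff (about 0.25 N m), stays where left. The key enters when within about 0.07 rad.
- nut_mid (a point): On the nut's axis, mid height of its hexagon, z 67 mm; turns with the nut. Hexagon 54 mm across flats, 62 over corners, z 54..80 mm; above it six teeth, 54 mm across, z 80..100 mm, with six 14 mm wide open slots between, one over the middle of each flat. Its y axis is square to one pair of flats and along one pair of slots. Can be gripped across two flats from above.
- key: Loose steel key in the channel, 160 g. Origin: underside of the bar below the red tab's centre; +y runs along the bar to its tip, towards the spindle. Bar 9 x 10 mm (high), y -30..98.5, last 8 mm 5 mm wide. Red tab: 16 mm wide (x), 20 long (y), z 10..48, to pinch across its width from above. Red shoulder: 26 mm wide, y 28..34, z 10..20, stops against the nut's teeth.
- key_tip (a point): End of the key's bar, on its centre line. About 75 mm short of the spindle axis at the start, 38 mm beyond it (stand's +y) when home.
- key_tab (a point): In the key's red tab, 35 mm above the bar's underside (z 118 mm). Starts 168 to 178 mm from the spindle axis; about 60 mm from it when the key is home.
- washer: Spare steel washer, 40 mm across, 4 mm thick, lying on the stand's base plate. Origin: centre of its underside. Bystander.
- bottle_clear: Clear reagent bottle, 86 mm across, 180 mm high. Origin: centre of its foot. Bystander.
- bottle_amber: Amber reagent bottle, 86 mm across, 180 mm high. Origin: centre of its foot. Bystander.
- spanner: Steel spanner, 200 mm long, lying on the bench. Origin: underside, mid length. Bystander.
- screwdriver: Screwdriver, 200 mm long, lying on the bench. Origin: underside, mid length. Bystander.
- spare_nut: Loose spare castle nut in steel, the same size as the brass one, standing on the bench. Origin: centre of its underside. Bystander.

How it is judged (in metres and radians):
On the way, in this order (a step that is already met when the one before it is completed fails the run):
1. the nut has been turned clockwise to the next slot: joint within 0.09 rad of 1.047 (value of joint nut between 0.957 and 1.137 rad), for 0.2 s.
2. the key is home through slot and cross hole: its tip at least 32 mm beyond the spindle axis (y of key_tip in the frame of joint_stand above 0.032 m), for 0.2 s.
At the end, for the whole second after the job is handed in: The nut stands within 0.09 rad (5 degrees) of the next slot position; the key lies at rest and upright through the slot and the cross hole, its tip at least 32 mm beyond the spindle axis (within about 6 mm of its stop) and within 6 mm sideways and 7 mm in height of the hole's axis (all of step 1 and y of key_tip in the frame of joint_stand above 0.032 m and x of key_tip in the frame of cross_hole between -0.006 and 0.006 m and z of key_tip in the frame of cross_hole between -0.007 and 0.007 m and angle between key's own z axis and vertical below 0.15 rad and linear speed of key below 0.02 m/s); the robot touches nothing.
It fails at once if the nut is backed off to the previous slot (joint below 0.09) (value of joint nut below 0.09 rad).
It fails at once if the nut is turned well past the next slot (joint above 1.35) (value of joint nut above 1.35 rad).
It fails at once if a bystander is moved more than 30 mm (distance of any of washer, bottle_clear, bottle_amber, spanner, screwdriver, spare_nut from where it was at the start of the episode above 0.03 m).
It also fails if it takes over 48 s, if anything falls off the work surface, if the arm or the gripper's body presses on something with over 40 N, if the wrist force passes 120 N, or if a joint passes its speed limit or range.

## Working session

There is one attempt and no reset: what is moved stays moved. The work goes in short steps, Python scripts to look and compute and a shell command to move; the robot and the scene stay as the last step left them, time stands still between calls to the robot, and variables do not carry over. Pictures are saved under pics/ and viewed, about 8 in all and at most 12, crops included, and the job is handed in when it is done.

```bash
ls; mkdir -p pics; python3 - <<'E'
from workcell import env
import cv2
for n in("side","top"):
    cv2.imwrite(f"pics/{n}0.png",cv2.resize(env.grab_frame(n)[:,:,::-1],(768,576)))
    print(env.get_calibration(n))
print(env.state())
E
```

```text
pics
{'fx': 369.2225460210817, 'fy': 369.2225460210817, 'cx': 255.14482428249562, 'cy': 189.08746969777425, 'k1': 0.011282942534992678, 'R': array([[ 0.90912232, -0.4164901 ,  0.00571012],
       [-0.27196872, -0.60392998, -0.74920064],
       [ 0.31548316,  0.67956205, -0.6623185 ]]), 't': array([-574.85305573,  233.0780487 , 1019.27971642])}
{'fx': 484.1245854409787, 'fy': 484.1245854409787, 'cx': 254.59329925628253, 'cy': 197.58031754716163, 'k1': -0.049051452927754084, 'R': array([[ 0.06921877, -0.99759202,  0.00434991],
       [-0.97026739, -0.06833526, -0.23218845],
       [ 0.23192659,  0.01185123, -0.97266109]]), 't': array([ -61.43946185,  616.30228165, 1250.46651019])}
{'time_s': 0.1, 'qpos': array([ 6.29658297e+01,  1.83488286e+01,  8.96978680e+01,  7.73205797e-04,
        7.20424553e+01, -1.14706527e+00]), 'qvel': array([-0.13273671, -0.02711469, -0.15745382, -0.02523802, -0.0574382 ,
       -0.12763514]), 'effort': array([ 3.66651566e-04, -4.13331842e+01, -2.32511401e+01,  7.27952714e-02,
        4.21830732e-02, -3.45446176e-05]), 'ee_pos': array([250.85541917, 516.91726196, 213.20630122]), 'ee_rot': array([-1.79910881e+02, -2.51972811e-03,  1.54112654e+02]), 'force': array([ 0.84923397, -0.17913263,  0.29268351]), 'torque': array([-0.02621754, -0.06822766,  0.04774894]), 'gripper_width': 91.19114048987919}
```

View pics/top0.png

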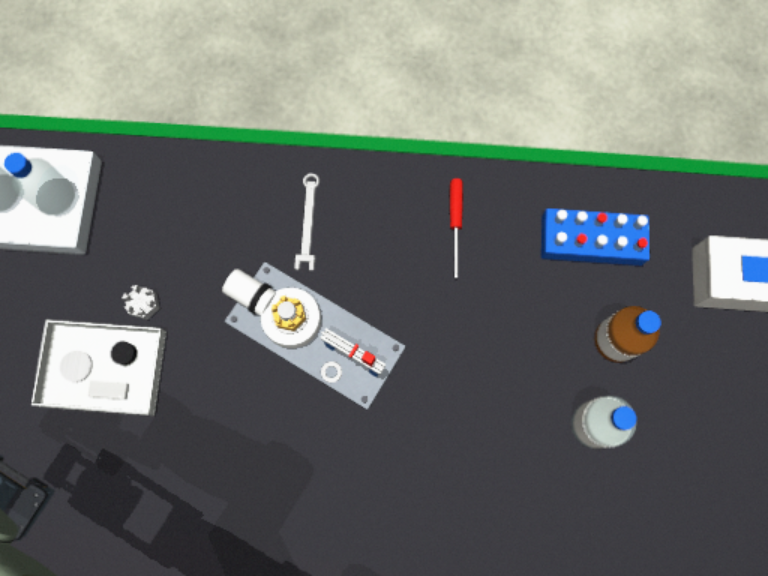

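View pics/side0.png

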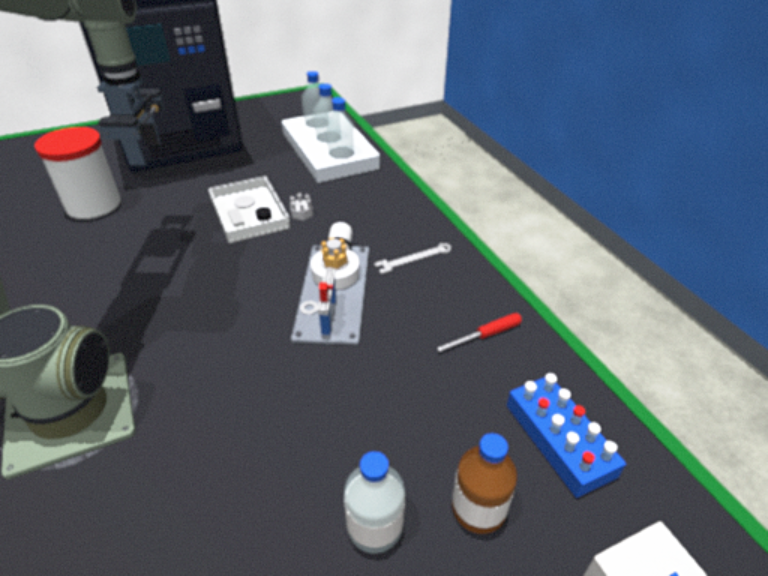

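The top view shows the stand with its nut at about (290,312), the key's red tab at about (368,358) and the stub to the upper left, in 1.5x pixels. I'll enlarge that area.

```bash
python3 - <<'E'
from workcell import env
import cv2
f=env.grab_frame("top")[:,:,::-1]
cv2.imwrite("pics/top1.png",cv2.resize(f[172:274,146:274],None,fx=5.8,fy=5.8,interpolation=cv2.INTER_CUBIC))
cv2.imwrite("pics/top2.png",cv2.resize(f[190:230,170:222],None,fx=14,fy=14,interpolation=cv2.INTER_CUBIC))
E
```

```text
(no output)
```

View pics/top1.png

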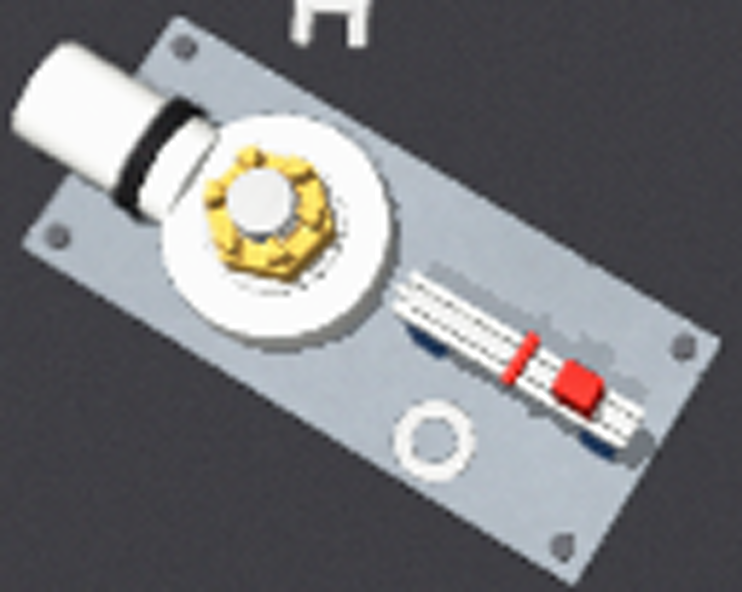

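View pics/top2.png

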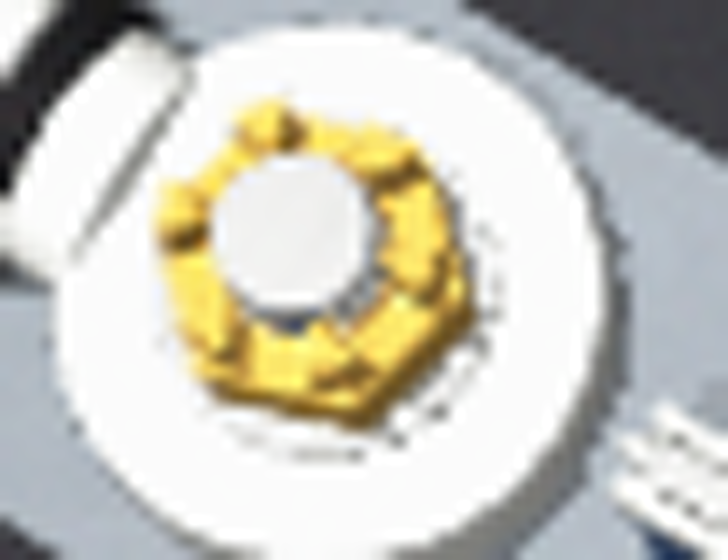

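The crops show plate corners at about (178,17), (25,240), (718,340) and (575,583), the spindle top at (263,200) and the tab top at (580,387) in top1. In top2 the nut's lower hexagon corners are at (370,425), (470,310) and (205,385). Next I'll fit the stand pose, nut angle and tab.

```bash
cat > h.py <<'E'
import numpy as np, cv2
from workcell import env
from scipy.optimize import least_squares
def cam(n):
    c=env.get_calibration(n); K=np.array([[c['fx'],0,c['cx']],[0,c['fy'],c['cy']],[0,0,1.]])
    return K,np.array([c['k1'],0,0,0.]),c['R'],c['t']
def proj(n,P):
    K,d,R,t=cam(n); return cv2.projectPoints(np.atleast_2d(P).astype(float),cv2.Rodrigues(R)[0],t,K,d)[0][:,0]
def back(n,p,z):
    K,d,R,t=cam(n); q=cv2.undistortPoints(np.array([[p]],float),K,d)[0,0]
    r=R.T@np.r_[q,1]; c=-R.T@t; return c+r*(z-c[2])/r[2]
def stand(s,P):
    x,y,a=s; P=np.atleast_2d(P).astype(float); c,q=np.cos(a),np.sin(a)
    return P@np.array([[c,-q,0],[q,c,0],[0,0,1]]).T+[x,y,0]
E
cat > m.py <<'E'
from h import *
c1=lambda p:((np.array(p)+.5)/5.8-.5+[146,172])
c2=lambda p:((np.array(p)+.5)/14-.5+[170,190])
px=np.array([c1(p) for p in[(178,17),(25,240),(718,340),(575,583),(263,200)]])
X=np.array([[70,110,12],[-70,110,12],[70,-210,12],[-70,-210,12],[0,0,104]])
r=least_squares(lambda s:(proj("top",stand(s,X))-px).ravel(),[600,150,-.5])
s=r.x; print("stand",s,np.degrees(s[2]),"res",np.round(r.fun,2))
tab=back("top",c1((580,387)),131); ca,sa=np.cos(s[2]),np.sin(s[2])
d=tab[:2]-s[:2]; print("tab stand",d@[ca,sa],d@[-sa,ca],tab)
def pts(th,z,R,off=30):
    a=np.radians(90+off+60*np.arange(6))-th; return np.c_[R*np.cos(a),R*np.sin(a),np.full(6,z)]
for nm,z,R,obs in[("teeth",100,22,[(270,118),(385,148),(440,262),(345,362),(225,338),(185,198)]),("hexbot",56,31,[(370,425),(470,310),(205,385)])]:
    o=[back("top",c2(p),z)[:2]-s[:2] for p in obs]
    a=[(np.degrees(s[2]+np.pi/2-np.arctan2(v[1],v[0]))+30)%60 for v in o]
    print(nm,np.round(a,1),np.round([np.hypot(*v) for v in o],1))
np.save("s.npy",s)
f=env.grab_frame("top")[:,:,::-1]; im=cv2.resize(f[190:230,170:222],None,fx=14,fy=14,interpolation=cv2.INTER_CUBIC)
E
python3 m.py
```

```text
stand [ 5.77174637e+02  1.49039564e+02 -4.78580907e-01] -27.42066611325269 res [-0.18 -1.29 -0.97  0.64  1.4  -0.05 -0.02  0.76 -0.23 -0.22]
tab stand -1.2251393623838411 -172.429738302888 [496.67980311  -3.45337817 131.        ]
teeth [13.1 12.4 10.4  7.9  1.9 15.8] [23.3 23.  27.6 26.8 24.4 23. ]
hexbot [10.6 10.2 16.7] [30.3 28.9 31.2]
```

```bash
cat >> m.py <<'E'
out=[]
for th in (8,12,16,20):
    g=im.copy()
    for z,R,col in((54,31,(255,0,0)),(80,31,(0,0,255)),(100,27,(0,160,0))):
        q=((proj("top",stand(s,pts(np.radians(th),z,R)))-[170,190]+.5)*14-.5)
        if z<100: cv2.polylines(g,[q.astype(int)],True,col,1)
        else:
            for p in q: cv2.circle(g,tuple(int(v) for v in p),5,col,-1)
    out.append(cv2.resize(g[60:470,110:520],(395,300) if 0 else (300,300)))
cv2.imwrite("pics/ov1.png",np.vstack([np.hstack(out[:2]),np.hstack(out[2:])]))
E
python3 m.py >/dev/null
```

```text
(no output)
```

View pics/ov1.png

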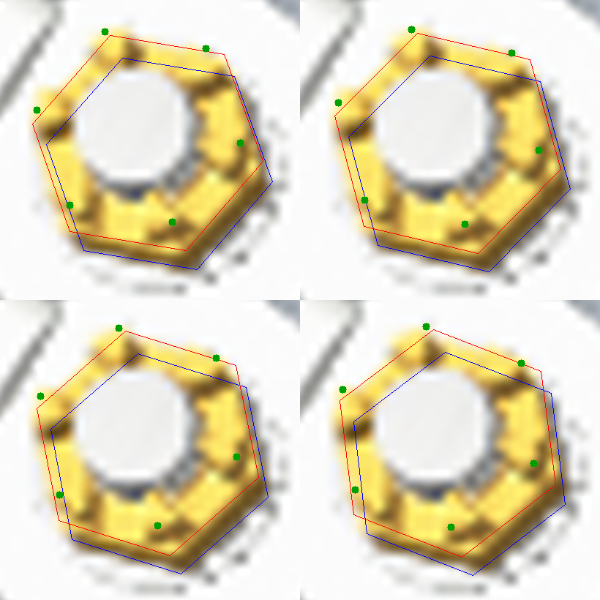

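Overlay: 8–14° fits the lower hexagon edges best, so I take about 13° and let the flats settle it. The jaws go along the stand's x side, world about -10.5°, and move above the nut.

```bash
R='{"dx":0.0327,"dy":-0.0367,"wz":-0.13,"grip":-1}'; python3 -m jog '[{"dx":0.0327,"dy":-0.0367,"wz":-0.13,"grip":-1},{"dx":0.0327,"dy":-0.0367,"wz":-0.13,"grip":-1},{"dx":0.0327,"dy":-0.0367,"wz":-0.13,"grip":-1},{"dx":0.0327,"dy":-0.0367,"wz":-0.13,"grip":-1},{"dx":0.0327,"dy":-0.0367,"wz":-0.13,"grip":-1},{"dx":0.0327,"dy":-0.0367,"wz":-0.13,"grip":-1},{"dx":0.0327,"dy":-0.0367,"wz":-0.13,"grip":-1},{"dx":0.0327,"dy":-0.0367,"wz":-0.13,"grip":-1},{"dx":0.0327,"dy":-0.0367,"wz":-0.13,"grip":-1},{"dx":0.0327,"dy":-0.0367,"wz":-0.13,"grip":-1}]' 60; python3 -m jog '[{"grip":-1},{"grip":-1},{"grip":-1}]'
```

```text
invalid input
invalid input
```

```bash
python3 -m jog '[{"dx":0.0327,"dy":-0.0367,"dz":0,"wx":0,"wy":0,"wz":-0.13,"grip":-1},{"dx":0.0327,"dy":-0.0367,"dz":0,"wx":0,"wy":0,"wz":-0.13,"grip":-1},{"dx":0.0327,"dy":-0.0367,"dz":0,"wx":0,"wy":0,"wz":-0.13,"grip":-1},{"dx":0.0327,"dy":-0.0367,"dz":0,"wx":0,"wy":0,"wz":-0.13,"grip":-1},{"dx":0.0327,"dy":-0.0367,"dz":0,"wx":0,"wy":0,"wz":-0.13,"grip":-1},{"dx":0.0327,"dy":-0.0367,"dz":0,"wx":0,"wy":0,"wz":-0.13,"grip":-1},{"dx":0.0327,"dy":-0.0367,"dz":0,"wx":0,"wy":0,"wz":-0.13,"grip":-1},{"dx":0.0327,"dy":-0.0367,"dz":0,"wx":0,"wy":0,"wz":-0.13,"grip":-1},{"dx":0.0327,"dy":-0.0367,"dz":0,"wx":0,"wy":0,"wz":-0.13,"grip":-1},{"dx":0.0327,"dy":-0.0367,"dz":0,"wx":0,"wy":0,"wz":-0.13,"grip":-1}]' 60; python3 -m jog '[{"dx":0,"dy":0,"dz":0,"wx":0,"wy":0,"wz":0,"grip":-1},{"dx":0,"dy":0,"dz":0,"wx":0,"wy":0,"wz":0,"grip":-1},{"dx":0,"dy":0,"dz":0,"wx":0,"wy":0,"wz":0,"grip":-1}]'
```

```text
time_s: 1.25
ee_pos: [579.1, 148.6, 214.0]
ee_rot: [180.0, -0.0, 79.3]
force: [0.8, 0.8, 0.2]
gripper_width: 91.3
time_s: 1.55
ee_pos: [577.2, 151.1, 213.8]
ee_rot: [-179.9, -0.0, 79.7]
force: [-0.2, -0.3, 0.3]
gripper_width: 91.2
```

```bash
python3 -m jog '[{"dx":0,"dy":-0.001,"dz":-0.03,"wx":0,"wy":0,"wz":0,"grip":-1},{"dx":0,"dy":0,"dz":-0.03,"wx":0,"wy":0,"wz":0,"grip":-1},{"dx":0,"dy":0,"dz":-0.03,"wx":0,"wy":0,"wz":0,"grip":-1},{"dx":0,"dy":0,"dz":-0.025,"wx":0,"wy":0,"wz":0,"grip":-1},{"dx":0,"dy":0,"dz":-0.02,"wx":0,"wy":0,"wz":0,"grip":-1},{"dx":0,"dy":0,"dz":-0.015,"wx":0,"wy":0,"wz":0,"grip":-1},{"dx":0,"dy":0,"dz":-0.005,"wx":0,"wy":0,"wz":0,"grip":-1},{"dx":0,"dy":0,"dz":0,"wx":0,"wy":0,"wz":0,"grip":-1},{"dx":0,"dy":0,"dz":0,"wx":0,"wy":0,"wz":0,"grip":-1}]' 25; python3 - <<'E'
from workcell import env
import cv2
t=cv2.resize(env.grab_frame("top")[172:274,146:274,::-1],(384,306),interpolation=cv2.INTER_CUBIC)
s=cv2.resize(env.grab_frame("side")[130:232,170:298,::-1],(384,306),interpolation=cv2.INTER_CUBIC)
cv2.imwrite("pics/g1.png",cv2.hconcat([t,s]))
E
```

```text
time_s: 2.45
ee_pos: [578.3, 150.1, 60.0]
ee_rot: [179.9, -0.0, 79.7]
force: [-0.8, -0.3, 0.9]
gripper_width: 91.1
```

View pics/g1.png

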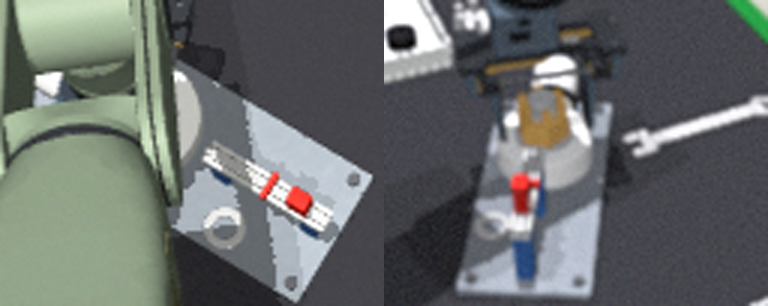

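The side view shows the fingers straddling the nut, and nothing is touching. Now I close gently.

```bash
python3 -m jog '[{"dx":0,"dy":0,"dz":0,"wx":0,"wy":0,"wz":0,"grip":1},{"dx":0,"dy":0,"dz":0,"wx":0,"wy":0,"wz":0,"grip":1},{"dx":0,"dy":0,"dz":0,"wx":0,"wy":0,"wz":0,"grip":1},{"dx":0,"dy":0,"dz":0,"wx":0,"wy":0,"wz":0,"grip":1},{"dx":0,"dy":0,"dz":0,"wx":0,"wy":0,"wz":0,"grip":1},{"dx":0,"dy":0,"dz":0,"wx":0,"wy":0,"wz":0,"grip":1},{"dx":0,"dy":0,"dz":0,"wx":0,"wy":0,"wz":0,"grip":1},{"dx":0,"dy":0,"dz":0,"wx":0,"wy":0,"wz":0,"grip":1}]' 40; python3 -c "
from workcell import env
s=env.state();print(s['force'],s['torque'],s['gripper_width'],s['ee_rot'])"
```

```text
time_s: 3.35
ee_pos: [576.9, 149.4, 58.9]
ee_rot: [-179.9, 0.0, 79.6]
force: [-4.1, 1.8, 3.5]
gripper_width: 53.7
[-4.05772758  1.84285249  3.50073839] [0.25202716 1.07336905 0.11773889] 53.70288634508392 [-1.79871704e+02  2.31500565e-02  7.96263812e+01]
```

The opening is 53.7 mm, so the pads sit on the flats. Jaw at -10.4° puts the nut at about 13.0°, so I turn 47° clockwise, to ee yaw 32.6.

```bash
python3 -m jog '[{"dx":0,"dy":0,"dz":0,"wx":0,"wy":0,"wz":-0.09,"grip":1},{"dx":0,"dy":0,"dz":0,"wx":0,"wy":0,"wz":-0.09,"grip":1},{"dx":0,"dy":0,"dz":0,"wx":0,"wy":0,"wz":-0.09,"grip":1},{"dx":0,"dy":0,"dz":0,"wx":0,"wy":0,"wz":-0.09,"grip":1},{"dx":0,"dy":0,"dz":0,"wx":0,"wy":0,"wz":-0.09,"grip":1},{"dx":0,"dy":0,"dz":0,"wx":0,"wy":0,"wz":-0.09,"grip":1},{"dx":0,"dy":0,"dz":0,"wx":0,"wy":0,"wz":-0.09,"grip":1},{"dx":0,"dy":0,"dz":0,"wx":0,"wy":0,"wz":-0.09,"grip":1},{"dx":0,"dy":0,"dz":0,"wx":0,"wy":0,"wz":-0.09,"grip":1},{"dx":0,"dy":0,"dz":0,"wx":0,"wy":0,"wz":0,"grip":1}]' 50;python3 -m jog '[{"dx":0,"dy":0,"dz":0,"wx":0,"wy":0,"wz":-0.01,"grip":1},{"dx":0,"dy":0,"dz":0,"wx":0,"wy":0,"wz":0,"grip":1},{"dx":0,"dy":0,"dz":0,"wx":0,"wy":0,"wz":0,"grip":1}]' 50; python3 -c "
from workcell import env
s=env.state();print(s['force'],s['torque'],s['gripper_width'],s['ee_rot'])"
```

```text
time_s: 4.35
ee_pos: [576.7, 149.5, 58.9]
ee_rot: [-179.9, 0.1, 33.1]
force: [-4.9, 0.4, 4.2]
gripper_width: 53.4
time_s: 4.65
ee_pos: [576.8, 149.5, 58.9]
ee_rot: [-179.9, 0.1, 32.6]
force: [-4.8, 1.3, 3.2]
gripper_width: 54.0
[-4.79139163  1.25938701  3.24228006] [0.54098156 1.23416458 0.09327445] 54.02443521858164 [-1.79904015e+02  1.14146072e-01  3.26231019e+01]
```

```bash
python3 -m jog '[{"dx":0,"dy":0,"dz":0,"wx":0,"wy":0,"wz":0,"grip":-1},{"dx":0,"dy":0,"dz":0,"wx":0,"wy":0,"wz":0,"grip":-1},{"dx":0,"dy":0,"dz":0,"wx":0,"wy":0,"wz":0,"grip":-1},{"dx":0,"dy":0,"dz":0,"wx":0,"wy":0,"wz":0,"grip":-1},{"dx":0,"dy":0,"dz":0.01,"wx":0,"wy":0,"wz":0,"grip":-1},{"dx":0,"dy":0,"dz":0.03,"wx":0,"wy":0,"wz":0,"grip":-1},{"dx":0,"dy":0,"dz":0.03,"wx":0,"wy":0,"wz":0,"grip":-1},{"dx":0,"dy":0,"dz":0.03,"wx":0,"wy":0,"wz":0,"grip":-1},{"dx":0,"dy":0,"dz":0.03,"wx":0,"wy":0,"wz":0,"grip":-1},{"dx":0,"dy":0,"dz":0.02,"wx":0,"wy":0,"wz":0,"grip":-1}]' 20
python3 -m jog '[{"dx":-0.0158,"dy":-0.0306,"dz":0,"wx":0,"wy":0,"wz":0.105,"grip":-1},{"dx":-0.0158,"dy":-0.0306,"dz":0,"wx":0,"wy":0,"wz":0.105,"grip":-1},{"dx":-0.0158,"dy":-0.0306,"dz":0,"wx":0,"wy":0,"wz":0.105,"grip":-1},{"dx":-0.0158,"dy":-0.0306,"dz":0,"wx":0,"wy":0,"wz":0.105,"grip":-1},{"dx":-0.0158,"dy":-0.0306,"dz":0,"wx":0,"wy":0,"wz":0.105,"grip":-1},{"dx":0,"dy":0,"dz":0,"wx":0,"wy":0,"wz":0,"grip":-1},{"dx":0,"dy":0,"dz":0,"wx":0,"wy":0,"wz":0,"grip":-1}]' 20
python3 - <<'E'
from h import *
s=np.load("s.npy")
f=env.grab_frame("top")[:,:,::-1]; im=cv2.resize(f[190:230,170:222],None,fx=14,fy=14,interpolation=cv2.INTER_CUBIC)
def pts(th,z,R):
    a=np.radians(120+60*np.arange(6))-th; return np.c_[R*np.cos(a),R*np.sin(a),np.full(6,z)]
g=im.copy()
for z,R,col in((54,31,(255,0,0)),(80,31,(0,0,255))):
    q=((proj("top",stand(s,pts(np.radians(60),z,R)))-[170,190]+.5)*14-.5)
    cv2.polylines(g,[q.astype(int)],True,col,1)
S=cv2.resize(env.grab_frame("side")[150:232,195:265,::-1],(360,400),interpolation=cv2.INTER_CUBIC)
cv2.imwrite("pics/n2.png",np.hstack([cv2.resize(g[60:470,110:520],(400,400)),S]))
E
```

```text
time_s: 5.65
ee_pos: [578.9, 149.5, 212.4]
ee_rot: [179.9, -0.2, 32.6]
force: [0.1, -1.0, -0.8]
gripper_width: 91.4
time_s: 6.35
ee_pos: [499.4, -3.9, 209.9]
ee_rot: [179.9, -0.1, 62.6]
force: [0.2, -0.0, -0.5]
gripper_width: 91.5
```

View pics/n2.png

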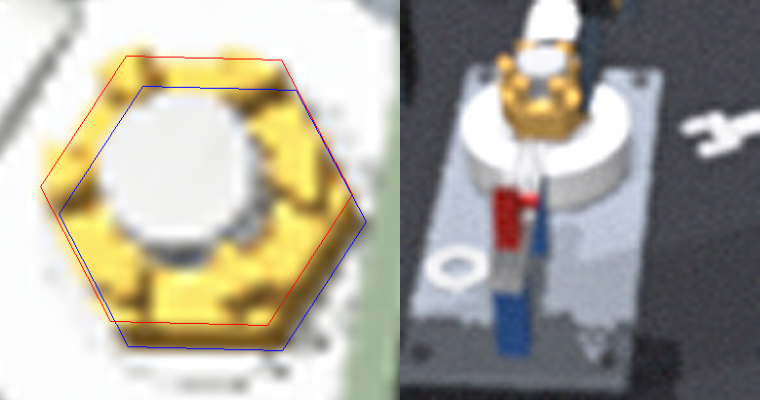

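The nut's outline matches the 60° overlay closely, with a slot facing the channel. Next I go down onto the tab and pinch.

```bash
python3 -m jog '[{"dx":-0.002,"dy":0.001,"dz":-0.02,"wx":0,"wy":0,"wz":0,"grip":-1},{"dx":0,"dy":0,"dz":-0.03,"wx":0,"wy":0,"wz":0,"grip":-1},{"dx":0,"dy":0,"dz":-0.03,"wx":0,"wy":0,"wz":0,"grip":-1},{"dx":0,"dy":0,"dz":-0.02,"wx":0,"wy":0,"wz":0,"grip":-1},{"dx":0,"dy":0,"dz":-0.01,"wx":0,"wy":0,"wz":0,"grip":-1},{"dx":0,"dy":0,"dz":0,"wx":0,"wy":0,"wz":0,"grip":-0.5},{"dx":0,"dy":0,"dz":0,"wx":0,"wy":0,"wz":0,"grip":0}]' 10
python3 -m jog '[{"dx":0,"dy":0,"dz":0,"wx":0,"wy":0,"wz":0,"grip":1},{"dx":0,"dy":0,"dz":0,"wx":0,"wy":0,"wz":0,"grip":1},{"dx":0,"dy":0,"dz":0,"wx":0,"wy":0,"wz":0,"grip":1},{"dx":0,"dy":0,"dz":0,"wx":0,"wy":0,"wz":0,"grip":1},{"dx":0,"dy":0,"dz":0,"wx":0,"wy":0,"wz":0,"grip":1},{"dx":0,"dy":0,"dz":0,"wx":0,"wy":0,"wz":0,"grip":1},{"dx":0,"dy":0,"dz":0,"wx":0,"wy":0,"wz":0,"grip":1},{"dx":0,"dy":0,"dz":0,"wx":0,"wy":0,"wz":0,"grip":1}]' 10
python3 -c "
from workcell import env
s=env.state();print(s['force'],s['torque'])"
```

```text
time_s: 7.15
ee_pos: [498.0, -2.3, 99.7]
ee_rot: [179.9, -0.0, 62.8]
force: [-0.5, -0.7, 0.4]
gripper_width: 77.9
time_s: 7.95
ee_pos: [497.2, -2.7, 99.0]
ee_rot: [180.0, -0.0, 62.7]
force: [0.1, 0.3, 0.3]
gripper_width: 16.2
[0.1114685  0.26843067 0.32760741] [-0.07568559 -0.02200722  0.01635313]
```

```bash
python3 -m jog '[{"dx":0.0046,"dy":0.0089,"dz":0,"wx":0,"wy":0,"wz":0,"grip":1},{"dx":0.0046,"dy":0.0089,"dz":0,"wx":0,"wy":0,"wz":0,"grip":1},{"dx":0.0046,"dy":0.0089,"dz":0,"wx":0,"wy":0,"wz":0,"grip":1},{"dx":0.0046,"dy":0.0089,"dz":0,"wx":0,"wy":0,"wz":0,"grip":1},{"dx":0,"dy":0,"dz":0,"wx":0,"wy":0,"wz":0,"grip":1}]' 15
python3 -m jog '[{"dx":0.0046,"dy":0.0089,"dz":0,"wx":0,"wy":0,"wz":0,"grip":1},{"dx":0.0046,"dy":0.0089,"dz":0,"wx":0,"wy":0,"wz":0,"grip":1},{"dx":0,"dy":0,"dz":0,"wx":0,"wy":0,"wz":0,"grip":1}]' 15
```

```text
time_s: 8.45
ee_pos: [516.6, 34.8, 99.0]
ee_rot: [180.0, -0.1, 62.8]
force: [1.1, 1.0, 0.9]
gripper_width: 15.9
time_s: 8.75
ee_pos: [525.7, 52.3, 99.0]
ee_rot: [180.0, -0.1, 62.8]
force: [1.4, 1.8, 1.0]
gripper_width: 16.2
```

```bash
python3 -m jog '[{"dx":0.0046,"dy":0.0089,"dz":0,"wx":0,"wy":0,"wz":0,"grip":1},{"dx":0.0046,"dy":0.0089,"dz":0,"wx":0,"wy":0,"wz":0,"grip":1},{"dx":0,"dy":0,"dz":0,"wx":0,"wy":0,"wz":0,"grip":1}]' 15
python3 -m jog '[{"dx":0.0046,"dy":0.0089,"dz":0,"wx":0,"wy":0,"wz":0,"grip":1},{"dx":0.0046,"dy":0.0089,"dz":0,"wx":0,"wy":0,"wz":0,"grip":1},{"dx":0,"dy":0,"dz":0,"wx":0,"wy":0,"wz":0,"grip":1}]' 15
```

```text
time_s: 9.05
ee_pos: [535.0, 70.1, 99.0]
ee_rot: [180.0, -0.1, 62.7]
force: [0.4, 1.7, 1.6]
gripper_width: 16.0
time_s: 9.35
ee_pos: [544.1, 88.0, 99.0]
ee_rot: [180.0, -0.1, 62.8]
force: [0.4, 2.0, 0.8]
gripper_width: 16.4
```

```bash
python3 -m jog '[{"dx":0.0023,"dy":0.0044,"dz":0,"wx":0,"wy":0,"wz":0,"grip":1},{"dx":0.0012,"dy":0.0022,"dz":0,"wx":0,"wy":0,"wz":0,"grip":1},{"dx":0,"dy":0,"dz":0,"wx":0,"wy":0,"wz":0,"grip":1}]' 15
python3 -m jog '[{"dx":0.0009,"dy":0.0018,"dz":0,"wx":0,"wy":0,"wz":0,"grip":1},{"dx":0.0007,"dy":0.0013,"dz":0,"wx":0,"wy":0,"wz":0,"grip":1},{"dx":0,"dy":0,"dz":0,"wx":0,"wy":0,"wz":0,"grip":1},{"dx":0,"dy":0,"dz":0,"wx":0,"wy":0,"wz":0,"grip":1}]' 15
```

```text
time_s: 9.65
ee_pos: [546.6, 93.1, 99.0]
ee_rot: [-180.0, -0.0, 62.7]
force: [0.0, -0.9, 2.8]
gripper_width: 16.3
time_s: 10.05
ee_pos: [548.1, 96.0, 98.9]
ee_rot: [-180.0, 0.0, 62.7]
force: [0.6, -2.2, 1.7]
gripper_width: 16.0
```

```bash
python3 -m jog '[{"dx":0.0007,"dy":0.0013,"dz":0,"wx":0,"wy":0,"wz":0,"grip":1},{"dx":0.0005,"dy":0.0009,"dz":0,"wx":0,"wy":0,"wz":0,"grip":1},{"dx":0,"dy":0,"dz":0,"wx":0,"wy":0,"wz":0,"grip":1},{"dx":0,"dy":0,"dz":0,"wx":0,"wy":0,"wz":0,"grip":1}]' 15; python3 -c "
from workcell import env
s=env.state();print(s['force'],s['torque'])"
```

```text
time_s: 10.45
ee_pos: [548.3, 96.5, 98.9]
ee_rot: [-180.0, 0.2, 62.8]
force: [-2.7, -7.6, 3.8]
gripper_width: 15.9
[-2.65383812 -7.61205234  3.83683371] [-1.4849611   0.67620851  0.01403159]
```

The push stalls at about 8 N, roughly 60 mm from the axis, so the shoulder is on the nut. I back off the push slightly, release and lift.

```bash
python3 -m jog '[{"dx":-0.0007,"dy":-0.0013,"dz":0,"wx":0,"wy":0,"wz":0,"grip":1},{"dx":0,"dy":0,"dz":0,"wx":0,"wy":0,"wz":0,"grip":-0.4},{"dx":0,"dy":0,"dz":0,"wx":0,"wy":0,"wz":0,"grip":-0.4},{"dx":0,"dy":0,"dz":0,"wx":0,"wy":0,"wz":0,"grip":-0.4},{"dx":0,"dy":0,"dz":0.02,"wx":0,"wy":0,"wz":0,"grip":-0.4},{"dx":0,"dy":0,"dz":0.03,"wx":0,"wy":0,"wz":0,"grip":-0.4},{"dx":0,"dy":0,"dz":0.03,"wx":0,"wy":0,"wz":0,"grip":-0.4},{"dx":0,"dy":0,"dz":0.03,"wx":0,"wy":0,"wz":0,"grip":-0.4}]' 15
python3 -m jog '[{"dx":-0.02,"dy":-0.04,"dz":0.01,"wx":0,"wy":0,"wz":0,"grip":-0.4},{"dx":-0.02,"dy":-0.04,"dz":0,"wx":0,"wy":0,"wz":0,"grip":-0.4},{"dx":-0.02,"dy":-0.04,"dz":0,"wx":0,"wy":0,"wz":0,"grip":-0.4},{"dx":-0.02,"dy":-0.04,"dz":0,"wx":0,"wy":0,"wz":0,"grip":-0.4},{"dx":-0.02,"dy":-0.04,"dz":0,"wx":0,"wy":0,"wz":0,"grip":-0.4},{"dx":0,"dy":0,"dz":0,"wx":0,"wy":0,"wz":0,"grip":-0.4},{"dx":0,"dy":0,"dz":0,"wx":0,"wy":0,"wz":0,"grip":-0.4}]' 15
python3 - <<'E'
from workcell import env
import cv2
t=cv2.resize(env.grab_frame("top")[172:274,146:274,::-1],(512,408),interpolation=cv2.INTER_CUBIC)
s=cv2.resize(env.grab_frame("side")[150:232,195:253,::-1],(288,408),interpolation=cv2.INTER_CUBIC)
cv2.imwrite("pics/e1.png",cv2.hconcat([t,s]))
E
```

```text
time_s: 11.25
ee_pos: [548.7, 97.3, 210.0]
ee_rot: [-180.0, -0.0, 62.7]
force: [0.3, 1.1, 0.5]
gripper_width: 63.5
time_s: 11.95
ee_pos: [448.8, -103.4, 219.2]
ee_rot: [180.0, -0.1, 62.6]
force: [0.6, 0.3, 0.1]
gripper_width: 63.5
```

View pics/e1.png

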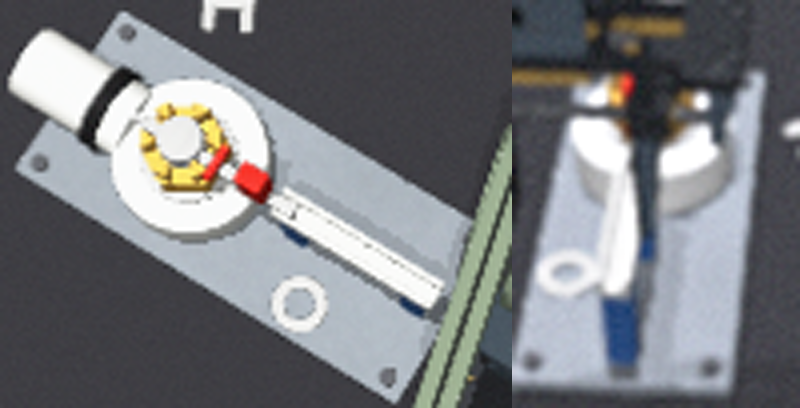

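In the top view the shoulder at (215,162) sits against the nut's teeth, with the tab at (252,181). A quick numeric check, then I hand in if it agrees.

```bash
python3 - <<'E'
from h import *
s=np.load("s.npy"); p=back("top",np.array([252,179.])/4+[146,172]-.4,131)
d=p[:2]-s[:2]; c,q=np.cos(s[2]),np.sin(s[2]); x,y=d@[c,q],d@[-q,c]
print("tab",x,y,env.state()['force'])
if abs(y+60)<5: env.job_done(); print("done")
E
```

```text
tab -2.37944241698976 -60.82465094829321 [-0.08422754 -0.30016117  0.11028135]
the job is handed in; nothing more can be done
done
```

The nut is turned to the next slot, the key is home against it, and the job is handed in at about 12 s of the 48 s allowed. No verdict was reported.

- **Nut:** I gripped it across two flats at about 13° (0.23 rad) and turned it 47° clockwise to about 60°. A fresh top picture matched the 60° outline closely. I didn't measure the nut's angle again after pushing the key in.
- **Key:** I pinched the red tab and slid the key about 111 mm. The push stalled at about 8 N, with the gripper about 60 mm from the spindle axis, which is where the tab should be when home. I then let go and moved the arm clear.
- **Last checks:** The final top picture shows the shoulder against the nut's teeth. The tab measured 60.8 mm from the axis, against 60 mm expected, and the force on the tool was near zero.
- **What disagreed:** The tab measured 2.4 mm to one side of the stand's centre line. The same reading was 1.2 mm before the key moved, so I take it as camera and calibration error.
- **Not checked:** The key's tip was not seen directly, and the gripper hid the nut and the key's front end in the last side view. Of the bystanders, only the washer and part of the spanner are in the last picture, and both look unmoved. I did not look at the others again, but the arm stayed away from them.

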